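Find a returned lens's flat in the V-groove and clamp it

ROBOT

A 6-joint arm with a two-finger parallel gripper is mounted at the origin on the work surface. World frame = base frame: x ahead of the robot, y to its left, z up, the work surface at z = 0. Lengths are in m, angles in rad, forces in N, time in s.
With the tool pointing down it reaches from about 0.35 to 0.975 m from the base axis. Payload 4.9 kg.
Tool frame: the origin (TCP) lies midway between the tips of the shut fingers; the grasp point (between the pads) lies ctrl.grip_depth behind it (ctrl.grip_depth is the distance from the TCP to the grasp point, in m); z points along the fingers, y is the line along which they close (so a half turn about z gives the same grasp; the last joint's range is limited). The gripper opens to 85 mm and grips with 20 to 120 N. Pads are 22 mm wide; open, the fingers measure 114 mm over their backs; the gripper's body (76 mm by 85 mm) begins 54 mm behind the grasp point. The pads swing forward as they close: fully open they stand 13 mm farther back than shut.
Start: joints at [-0.119, 0.053, 1.613, -0, 1.476, -0.119], TCP at [0.625, 0, 0.231] pointing down, gripper open.
Joint ranges: [-3.01, 3.01], [-1.01, 2.22], [0.06, 2.58], [-1.02, 4.17], [0.09, 2.62], [-3.14, 3.14]. Speed limits (rad/s): [2.57, 2.57, 3.14, 3.14, 3.14, 3.14].

INTERFACE

Orientations are given as a rotation vector (axis times angle).
In Python, from station import ctrl, get_image, camera_model gives the robot as it stands. The module is installed in compiled form; this text tells all that it offers.
- The arm moves only by the shell command python3 -m crank 'ROWS' [FORCE]. ROWS is JSON, a list of rows, each a list of 7 numbers: the shift along the tool's x, y, z in mm, then the turn, a rotation vector about the tool's x, y, z in rad, then the opening, from -1 (shut) to 1 (fully open). A call has exactly 10 rows; each row shifts and turns the commanded pose from where the row before left it, along the tool's axes as they then stand; what a row does not reach is not made up. A row lasts 1/12 s, in which the tool goes at most 41.7 mm and 7.16 degrees, less where a joint would pass 70% of its speed; a pose out of reach is approached as far as the arm can. A call with a gripper value outside its range is refused whole. The fingers move at their own pace and stop on an object; FORCE is the grip in N (left out, the last holds). Time passes only in rows, so rows that do not move let the fingers close, or fill a call up. It gives the time, the measured TCP pose, the force, the opening and the grip force at its end, in the units of the state.
- ctrl.get_obs(): the state, without advancing time (a new reading comes with each control period).
- get_image(name): name is "scene" or "side" or "wrist"; returns the picture (400x640x3 uint8, red, green, blue); there is no depth.
- camera_model(name): a dict with "vertical_fov" (degrees; the focal length in pixels is half the picture's height over the tangent of half this angle, whatever the lens; pixels are square), "cx", "cy" (the principal point, pixels), "k1" (the pictures are not rectified: a ray, as slopes to the right and down, at radius r is drawn at 1 + k1 r^2 times it, then the intrinsics apply), "R" (3x3) and "t" (3): a world point X has camera coordinates R X + t; the wrist camera has in their place "hand_eye" (4x4, takes a point from camera to tool coordinates, whose origin is the TCP and whose axes are the flange's). Camera axes: x right, y down, z forward; pixel columns grow to the right and rows downward; lengths in m; the calibration is good to about 2 mm. A picture is of the moment at which its call begins: read the wrist's pose just before it. camera_model takes no time and is no camera call.
- ctrl.finish_job(): hands the job in; it is judged then, once.
The state is a dict: "t": time; "q": joint angles; "dq": joint speeds; "effort": joint torques, N m; "tool_pos": TCP position; "tool_rot": TCP orientation; "contact_force": force on the tool from outside, world axes, zero at the start; "wrist_torque": the same for the moment, N m; "opening": finger opening in m; "grip_force": force on a finger pad.
Only numpy, scipy, OpenCV 4.12 (cv2) and the standard library are available. Lean on these libraries where they do the work, as an engineer would, in place of code of your own. Each camera call takes 0.05 s, during which the arm holds its last target. There are 200 camera calls.

TASK

The returned projector lens stands in the V-groove of the test nest, turned any which way. Keeping it standing down in the groove, roll it round until the flat on its flange comes to rest flush against the long wall of the groove, with the round of the flange still touching or almost touching the short wall; then slide the nest's clamp home against it and let go. Leave the other goods on the counter alone.

Things in the scene. Friction and masses are not known exactly. Their poses are not given: they have to be found in the camera images.
- lens: Loose black projector lens, 0.35 kg, on its flange, glass end up. Flange: disc 80 mm across, 20 mm thick, with one flat cut in its rim 32 mm from the axis. Barrel to grip: 56 mm across, from 20 to 72 mm above the foot (glass 6 mm higher). Origin: on the axis at the foot; z up, the flat faces its own -y. At the start its round is within 1 mm of both groove walls, the flat facing neither.
- lens_flat (a point): Middle of the flat on the lens's flange, 10 mm above the foot; the flat is 48 mm wide, cut 8 mm deep.
- nest: Fixed aluminium plate 120 x 220 mm, 8 mm thick, with an upright 90 degree V-groove of steel strips 18 mm high. Origin: underside, below the axis of a seated lens; plate spans x -60..60, y -50..170 mm. Long wall (112 mm): face at y = -32 mm looking to +y. Short wall: face at x = +40 mm looking to -x, from y = -32 to +16 mm. A seated lens has the nest's yaw, flat facing the nest's -y.
- nest_seat (a point): Point on top of the plate, 8 mm above the counter, where the foot of the seated lens has its axis; axes as the nest's. At the start the lens's axis is about 8 mm from it towards +y.
- clamp (a joint): Travel of the nest's clamp in m: 0 is fully back (jaw face at nest y = +85 mm), growing as the 60 mm wide jaw slides along the nest's -y towards the long wall; stop at 0.050. It meets a seated lens at 0.045, a lens whose flat is not on the long wall at about 0.037. About 3 N of friction; stays where left. Starts at 0 to 0.018.
- clamp_handle (a point): Centre of the top of the clamp's black upright handle block (24 mm along the nest's x, 20 mm along its y, 50 mm tall, top 73 mm above the counter), 35 mm behind the jaw face; moves with the clamp.
- controller: Bystander: black game controller, about 150 mm wide and 90 mm deep, 40 mm high. Origin: underside, middle of its body.
- sunglasses: Bystander: tortoiseshell sunglasses standing on their rims with the temples open towards their +x, 130 mm wide, 140 mm deep, 47 mm high. Origin: foot of the bridge.
- opener: Bystander: flat chrome bottle opener, 130 mm long, 8 mm thick, along its x. Origin: underside, near the middle.
There are look-alikes about, which are no part of the job. Leave any green look-alike of the lens alone.

How it is judged:
By the outcome, as a careful person would: the job done as asked, in the order asked, and still so for the second after the job is handed in, with the robot touching nothing.
It also fails if it takes over 72 s, if anything falls off the work surface, if the arm or the gripper's body presses on something with over 40 N, if the wrist force passes 120 N, or if a joint passes its speed limit or range.

## Working session

There is one attempt and no reset: what is moved stays moved. The work goes in short steps, Python scripts to look and compute and a shell command to move; the robot and the scene stay as the last step left them, time stands still between calls to the robot, and variables do not carry over. Pictures are saved under pics/ and viewed, at most 10 in all, crops included, and the job is handed in when it is done.

```bash
mkdir -p pics
cat > h.py <<'E'
import numpy as np,cv2
from scipy.spatial.transform import Rotation as Ro
from station import ctrl,get_image,camera_model
def cam(name,obs=None):
    m=camera_model(name); f=200/np.tan(np.radians(m['vertical_fov'])/2)
    if 'hand_eye' in m:
        T=np.eye(4);T[:3,:3]=Ro.from_rotvec(obs['tool_rot']).as_matrix();T[:3,3]=obs['tool_pos']
        W=T@np.array(m['hand_eye']);R=W[:3,:3].T;t=-R@W[:3,3]
    else: R=np.array(m['R']);t=np.array(m['t'])
    return dict(f=f,cx=m['cx'],cy=m['cy'],k=m['k1'],R=R,t=t)
def ray(c,px):
    d=np.array([(px[0]-c['cx'])/c['f'],(px[1]-c['cy'])/c['f']]);u=d.copy()
    for _ in range(20): u=d/(1+c['k']*(u@u))
    return -c['R'].T@c['t'], c['R'].T@np.array([u[0],u[1],1])
def onz(c,px,z):
    o,d=ray(c,px);return o+d*(z-o[2])/d[2]
def proj(c,X):
    p=c['R']@np.array(X)+c['t'];u=p[:2]/p[2];u=u*(1+c['k']*(u@u));return u*c['f']+[c['cx'],c['cy']]
def snap(name,fn):
    o=ctrl.get_obs();im=get_image(name);cv2.imwrite('pics/'+fn,im[:,:,::-1]);return im,cam(name,o)
E
python3 - <<'E'
from h import *
print(ctrl.grip_depth, ctrl.get_obs())
a=[snap(n,n+'0.png') for n in('scene','side','wrist')]
for x in a: c=x[1]; print(-c['R'].T@c['t'],c['f'],c['k'])
E
```

```text
0.0187 {'t': 0.0, 'q': array([-1.19015444e-01,  5.33765827e-02,  1.61432568e+00, -4.59335253e-06,
        1.47602687e+00, -1.19045397e-01]), 'dq': array([-0.00174178, -0.00098625,  0.00012212,  0.0004263 ,  0.00036641,
        0.00186517]), 'effort': array([ 2.70554956e-04, -3.93670499e+01, -3.70175600e+01, -1.62778279e-04,
        6.93513779e-03, -6.06393527e-06]), 'tool_pos': array([6.24355541e-01, 6.65408894e-05, 2.30031889e-01]), 'tool_rot': array([-2.22022171e+00, -2.22028918e+00,  2.07898315e-03]), 'contact_force': array([0.26936125, 0.05244849, 0.30170849]), 'wrist_torque': array([ 0.03784307,  0.01487689, -0.04127987]), 'grip_force': 0.0, 'opening': 0.08553735076740901}
[1.07624083 0.17592772 0.88666169] 363.7333847018459 0.005452121897813142
[0.28504162 0.87977072 0.67649726] 419.81154723269094 -0.007297253348454944
[0.62443198 0.08279723 0.37299099] 280.4941412747089 -0.024921966834833355
```

View pics/scene0.png

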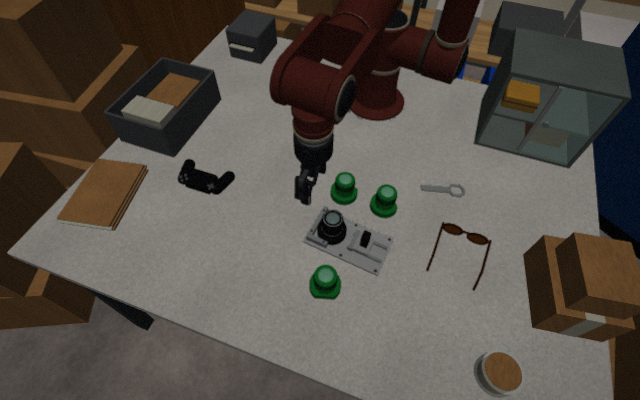

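View pics/wrist0.png

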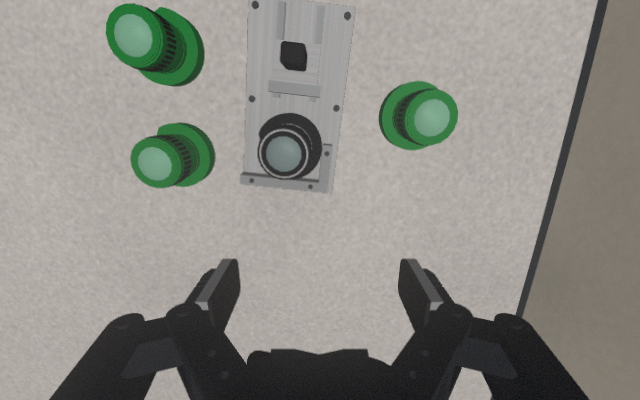

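The wrist view shows the nest upright in the image: long wall at the bottom (row ~182), short wall on the right (~(327,165)), clamp handle at ~(293,55), lens at ~(288,148), with three green decoys around it.

Run:
```python
from h import *
o=ctrl.get_obs();c=cam('wrist',o);np.set_printoptions(precision=4,suppress=True)
print(c['R'])
for n,p,z in [('screwTR',(347,15),.008),('screwTL',(255,5),.008),('BL',(241,186),.02),('BR',(331,192),.008),('glass',(285,152),.086),('handle',(292,52),.073),('gR',(431,118),.086),('gL',(155,163),.086),('gTL',(135,36),.086)]: print(n,onz(c,p,z))
```

```text
[[ 1.     -0.0002 -0.0026]
 [ 0.0007 -0.9466  0.3225]
 [-0.0026 -0.3225 -0.9466]]
screwTR [0.6554 0.1839 0.008 ]
screwTL [0.5521 0.194  0.008 ]
BL [ 0.522  -0.0128  0.02  ]
BR [ 0.6401 -0.0244  0.008 ]
glass [0.5893 0.0409 0.086 ]
handle [0.598  0.1348 0.073 ]
gR [0.7342 0.0744 0.086 ]
gL [0.4532 0.0299 0.086 ]
gTL [0.4556 0.1472 0.086 ]
```

```bash
python3 -m crank '[[-5,-4.5,5,0,0,0,1],[-5,-4.5,5,0,0,0,1],[-5,-4.5,5,0,0,0,1],[-5,-4.5,5,0,0,0,1],[-5,-4.5,5,0,0,0,1],[-5,-4.5,5,0,0,0,1],[-5,-4.5,5,0,0,0,1],[-5,-3.5,5,0,0,0,1],[0,0,0,0,0,0,1],[0,0,0,0,0,0,1]]' 30
python3 - <<'E'
from h import *
im,c=snap('wrist','w1.png')
cr=im[0:250,160:480];cv2.imwrite('pics/w1c.png',cv2.resize(cr,None,fx=2.4,fy=2.4,interpolation=cv2.INTER_CUBIC)[:,:,::-1])
E
```

```text
t: 0.98
tool_pos: [0.5897, -0.0403, 0.1909]
tool_rot: [-2.222, -2.22, 0.0]
contact_force: [-0.5, 0.0, 0.6]
opening: 0.0854
grip_force: 0.0
```

View pics/w1c.png

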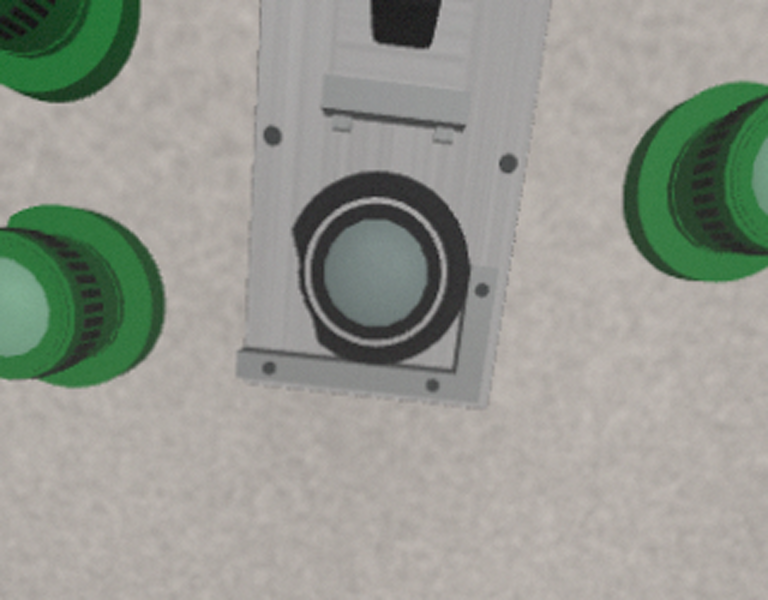

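The flat faces image-left: its corners are at crop (293,228) and (316,330). The long-wall edge runs (243,349)–(455,371), and the short wall meets it at (455,371).

Run:
```python
from h import *
np.set_printoptions(precision=4,suppress=True)
c=cam('wrist',ctrl.get_obs())
P=lambda x,y,z:onz(c,(160+(x-.5)/2.4,(y-.5)/2.4),z)
a=P(293,228,.028);b=P(316,330,.028);d=b-a;print('flat',a,b,np.linalg.norm(d))
n=np.array([d[1],-d[0]])/np.linalg.norm(d[:2]); 
ctr=P(376,272,.083);print('glass',ctr); m=(a+b)[:2]/2; 
if n@(m-ctr[:2])<0:n=-n
fa=np.degrees(np.arctan2(n[1],n[0]));print('flat dir',fa,'axis from flat',m-.032*n,'axis flange fit:')
im=cv2.cvtColor(cv2.imread('pics/w1.png'),cv2.COLOR_BGR2GRAY)
# lens flange points top & right
pts=[P(x,y,.028)[:2] for x,y in [(375,171),(430,194),(468,255),(320,195),(470,285),(385,364)]]
A=np.array([[2*p[0],2*p[1],1] for p in pts]);s=np.linalg.lstsq(A,np.array([p@p for p in pts]),rcond=None)[0]
print('circle',s[:2],np.sqrt(s[2]+s[:2]@s[:2]))
w1=P(243,349,.026);w2=P(455,371,.026);s1=P(463,298,.026)
e=w2-w1;yaw=np.arctan2(e[1],e[0]);print('wall len',np.linalg.norm(e),'yaw',np.degrees(yaw),'short wall dir',np.degrees(np.arctan2(*(s1-w2)[1::-1])))
q=[P(272,135,.008)[:2],P(508,163,.008)[:2]];e2=q[1]-q[0];print('screws yaw',np.degrees(np.arctan2(e2[1],e2[0])))
R=np.array([[np.cos(yaw),-np.sin(yaw)],[np.sin(yaw),np.cos(yaw)]])
seat=w2[:2]+R@[-.040,.032];print('corner',w2,'seat',seat,'lens-seat in nest',R.T@(s[:2]-seat),R.T@(ctr[:2]-seat))
jaw=P(394,118,.03);print('jaw nest',R.T@(jaw[:2]-seat))
h=R.T@(P(405,46,.073)[:2]-seat);print('handle front edge nest',h)
print('turn needed',-90+np.degrees(yaw)-fa)
```

```text
flat [0.5519 0.0562 0.028 ] [0.5604 0.0136 0.028 ] 0.043466250333615175
glass [0.5876 0.039  0.083 ]
flat dir -168.70710162703975 axis from flat [0.5875 0.0412] axis flange fit:
circle [0.588  0.0379] 0.03972225529861455
wall len 0.09673782570754717 yaw -5.935220775882102 short wall dir 85.63966084467945
screws yaw -6.185519615629513
corner [ 0.6231 -0.0049  0.026 ] seat [0.5866 0.031 ] lens-seat in nest [0.0006 0.007 ] [0.0002 0.0081]
jaw nest [0.0011 0.0674]
handle front edge nest [0.0025 0.0818]
turn needed 72.77188085115765
```

```bash
python3 -m crank '[[26.4,-0.7,0,0,0,0,1],[26.4,-0.7,0,0,0,0,1],[26.5,-0.6,0,0,0,0,1],[0,0,0,0,0,0.12,1],[0,0,0,0,0,0.12,1],[0,0,0,0,0,0.12,1],[0,0,0,0,0,0.12,1],[0,0,0,0,0,0.12,1],[0,0,0,0,0,0.12,1],[0,0,0,0,0,0,1]]' 30
python3 - <<'E'
from h import *
o=ctrl.get_obs();print(o['tool_pos'],Ro.from_rotvec(o['tool_rot']).as_matrix().round(3))
im,c=snap('wrist','w2.png')
E
```

```text
t: 1.87
tool_pos: [0.5885, 0.0397, 0.1919]
tool_rot: [2.862, 1.294, 0.002]
contact_force: [0.2, 0.2, 0.0]
opening: 0.085
grip_force: 0.0
[0.58847985 0.03967602 0.19192249] [[ 0.66   0.751  0.001]
 [ 0.751 -0.66   0.   ]
 [ 0.001  0.001 -1.   ]]
```

View pics/w2.png

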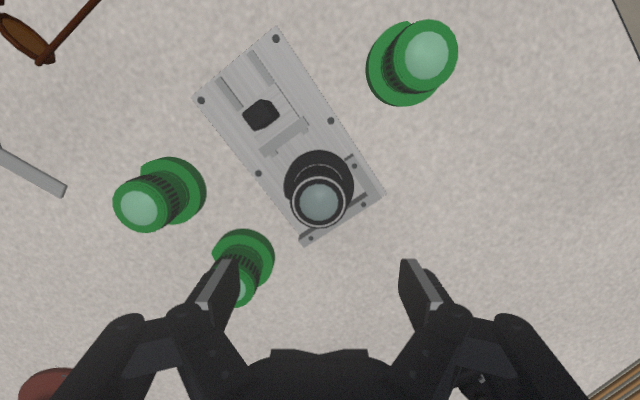

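The lens is centred ahead of the fingers, glass at (319,201). The left finger overlaps a green decoy only by perspective, since that decoy is about 100 mm away.

```bash
python3 - <<'E'
from h import *
c=cam('wrist',ctrl.get_obs());print(onz(c,(319,201),.084), onz(c,(135,208),.084), onz(c,(238,285),.084))
E
python3 -m crank '[[-0.5,0,20,0,0,0,1],[-0.5,0,20,0,0,0,1],[0,0,20,0,0,0,1],[0,0,20,0,0,0,1],[0,0,20,0,0,0,1],[0,0,20,0,0,0,1],[0,0,15,0,0,0,1],[0,0,10,0,0,0,1],[0,0,10,0,0,0,1],[0,0,0,0,0,0,1]]' 30
```

```text
[0.5885988  0.03956418 0.084     ] [0.45095831 0.15027877 0.084     ] [0.46325599 0.02546067 0.084     ]
t: 2.75
tool_pos: [0.5862, 0.0387, 0.0344]
tool_rot: [-2.859, -1.298, 0.004]
contact_force: [-0.9, 0.5, -0.2]
opening: 0.085
grip_force: 0.0
```

```bash
python3 -m crank '[[1.3,0,0,0,0,0,1],[0,0,0,0,0,0,0.6],[0,0,0,0,0,0,0.3],[0,0,0,0,0,0,0.2],[0,0,0,0,0,0,0],[0,0,0,0,0,0,-0.2],[0,0,0,0,0,0,-0.5],[0,0,0,0,0,0,-0.5],[0,0,0,0,0,0,-0.5],[0,0,0,0,0,0,-0.5]]' 35
```

```text
t: 3.58
tool_pos: [0.5892, 0.0396, 0.0378]
tool_rot: [2.861, 1.296, 0.003]
contact_force: [-1.4, 2.0, 5.5]
opening: 0.0542
grip_force: 37.9
```

```bash
python3 -m crank '[[0.2,-1.4,-0.5,0,0,0,-0.5],[0,0,0,0,0,0,-0.5],[0,0,0,0,0,-0.08,-0.5],[0,0,0,0,0,-0.08,-0.5],[0,0,0,0,0,-0.08,-0.5],[0,0,0,0,0,-0.08,-0.5],[0,0,0,0,0,-0.08,-0.5],[0,0,0,0,0,-0.08,-0.5],[0,0,0,0,0,-0.08,-0.5],[0,0,0,0,0,-0.08,-0.5]]'
```

```text
t: 4.42
tool_pos: [0.588, 0.0406, 0.0378]
tool_rot: [2.304, 2.134, 0.002]
contact_force: [-0.4, -0.5, 4.8]
opening: 0.0545
grip_force: 37.9
```

```bash
python3 -m crank '[[0,0,0,0,0,-0.08,-0.5],[0,0,0,0,0,-0.08,-0.5],[0,0,0,0,0,-0.08,-0.5],[0,0,0,0,0,-0.08,-0.5],[0,0,0,0,0,-0.08,-0.5],[0,0,0,0,0,-0.08,-0.5],[0,0,0,0,0,-0.08,-0.5],[0,0,0,0,0,-0.07,-0.5],[0,0,0,0,0,0,-0.5],[0,0,0,0,0,0,-0.5]]'
python3 - <<'E'
from h import *
o=ctrl.get_obs();print(o['tool_pos'],Ro.from_rotvec(o['tool_rot']).as_matrix().round(3))
im,c=snap('wrist','w3.png'); im2,_=snap('side','s3.png')
cs=cam('side');p=proj(cs,[.588,.035,.03]).astype(int);print(p)
cr=im2[p[1]-60:p[1]+50,p[0]-80:p[0]+80];a=cv2.resize(cr,(640,440),interpolation=cv2.INTER_CUBIC)
cv2.imwrite('pics/s3c.png',a[:,:,::-1])
E
```

```text
t: 5.25
tool_pos: [0.5871, 0.039, 0.0379]
tool_rot: [1.534, 2.741, -0.005]
contact_force: [-3.8, -5.6, 7.9]
opening: 0.0541
grip_force: 38.3
[0.58714846 0.03897625 0.03789642] [[-0.523  0.852 -0.001]
 [ 0.852  0.523 -0.003]
 [-0.002 -0.002 -1.   ]]
[292 226]
```

View pics/w3.png

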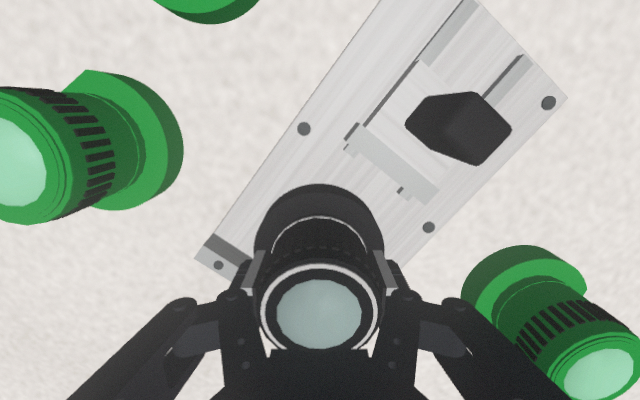

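The lens is gripped squarely in the fingers; the flat is out of sight behind the barrel. Next I slide it toward the long wall.

```bash
python3 -m crank '[[-0.8,-0.6,-0.3,0,0,0,-0.5],[-0.8,-0.6,0,0,0,0,-0.5],[-0.8,-0.6,0,0,0,0,-0.5],[-0.8,-0.6,0,0,0,0,-0.5],[-0.8,-0.6,0,0,0,0,-0.5],[-0.8,-0.6,0,0,0,0,-0.5],[-0.8,-0.6,0,0,0,0,-0.5],[0,0,0,0,0,0,-0.5],[0,0,0,0,0,0,-0.5],[0,0,0,0,0,0,-0.5]]'
```

```text
t: 6.18
tool_pos: [0.5868, 0.0356, 0.0379]
tool_rot: [-1.534, -2.74, -0.005]
contact_force: [-0.7, 5.8, 5.8]
opening: 0.0544
grip_force: 38.1
```

```bash
python3 -m crank '[[-0.8,-0.6,0,0,0,0,-0.5],[0,0,0,0,0,0,-0.5],[0,0,0,0,0,0,-0.5],[0,0,0,0,0,0,-0.5],[0,0,0,0,0,0,-0.5],[0,0,0,0,0,0,-0.5],[0,0,0,0,0,0,-0.5],[0,0,0,0,0,0,-0.5],[0,0,0,0,0,0,-0.5],[0,0,0,0,0,0,-0.5]]'
```

```text
t: 7.02
tool_pos: [0.5867, 0.0347, 0.0379]
tool_rot: [-1.534, -2.74, -0.006]
contact_force: [-1.0, 6.8, 6.3]
opening: 0.0546
grip_force: 38.0
```

```bash
python3 -m crank '[[0,0,-1,0,0,0,-0.5],[-0.8,-0.6,0,0,0,0,-0.5],[0,0,0,0,0,0,-0.5],[-0.8,-0.6,0,0,0,0,-0.5],[0,0,0,0,0,0,-0.5],[-0.8,-0.6,0,0,0,0,-0.5],[0,0,0,0,0,0,-0.5],[0,0,0,0,0,0,-0.5],[0,0,0,0,0,0,-0.5],[0,0,0,0,0,0,-0.5]]'
```

```text
t: 7.85
tool_pos: [0.5862, 0.0315, 0.038]
tool_rot: [-1.535, -2.739, -0.006]
contact_force: [-0.4, 9.6, 2.3]
opening: 0.0545
grip_force: 37.8
```

```bash
python3 -m crank '[[-0.8,-0.6,0,0,0,0,-0.5],[0,0,0,0,0,0,-0.5],[-0.8,-0.6,0,0,0,0,-0.5],[0,0,0,0,0,0,-0.5],[-0.8,-0.6,0,0,0,0,-0.5],[0,0,0,0,0,0,-0.5],[0,0,0,0,0,0,-0.5],[0,0,0,0,0,0,-0.5],[0,0,0,0,0,0,-0.5],[0,0,0,0,0,0,-0.5]]'
python3 - <<'E'
from h import *
print(ctrl.get_obs()['wrist_torque'])
im2,cs=snap('side','s4.png');im,_=snap('scene','c4.png')
p=proj(cs,[.588,.045,.03]).astype(int)
a=cv2.resize(im2[p[1]-55:p[1]+55,p[0]-80:p[0]+80],(640,440),interpolation=cv2.INTER_CUBIC)
cv2.imwrite('pics/s4c.png',a[:,:,::-1]);print(p)
E
```

```text
t: 8.68
tool_pos: [0.5863, 0.0311, 0.0383]
tool_rot: [-1.536, -2.736, -0.014]
contact_force: [1.7, 17.6, 1.9]
opening: 0.0545
grip_force: 37.9
[ 3.08664607 -0.33176856 -0.27212751]
[290 228]
```

```bash
python3 -m crank '[[1.6,1.2,0,0,0,0,-0.5],[-0.6,0.8,0,0,0,0,-0.5],[0,0,0,0,0,0,-0.5],[-0.6,0.8,0,0,0,0,-0.5],[0,0,0,0,0,0,-0.5],[-0.6,0.8,0,0,0,0,-0.5],[0,0,0,0,0,0,-0.5],[0,0,0,0,0,0,-0.5],[0,0,0,0,0,0,-0.5],[0,0,0,0,0,0,-0.5]]'
```

```text
t: 9.62
tool_pos: [0.5865, 0.0314, 0.0382]
tool_rot: [-1.532, -2.732, -0.003]
contact_force: [-8.9, 12.4, 10.2]
opening: 0.0541
grip_force: 38.6
```

```bash
python3 -m crank '[[0.8,0.6,-0.5,0,0,0,-0.5],[-0.6,0.8,0,0,0,0,-0.5],[0,0,0,0,0,0,-0.5],[-0.6,0.8,0,0,0,0,-0.5],[0,0,0,0,0,0,-0.5],[-0.6,0.8,0,0,0,0,-0.5],[0,0,0,0,0,0,-0.5],[0,0,0,0,0,0,-0.5],[0,0,0,0,0,0,-0.5],[0,0,0,0,0,0,-0.5]]'
python3 - <<'E'
from h import *
M=Ro.from_rotvec(ctrl.get_obs()['tool_rot']).as_matrix();print(np.degrees(np.arctan2(M[1,1],M[0,1])))
E
```

```text
t: 10.45
tool_pos: [0.5868, 0.0315, 0.0384]
tool_rot: [-1.528, -2.727, 0.004]
contact_force: [-19.0, 9.9, 17.8]
opening: 0.0539
grip_force: 39.4
31.46909834010501
```

```bash
python3 -m crank '[[0.6,-0.8,0,0,0,0,-0.5],[0.6,-0.8,0,0,0,0,-0.5],[0.6,-0.8,0,0,0,0,-0.5],[0.6,-0.8,0,0,0,0,-0.5],[0.8,0.6,0,0,0,0,-0.5],[0,0,0,0,0,0,-0.5],[0,0,0,0,0,0,-0.5],[0,0,0,0,0,0,-0.5],[0,0,0,0,0,0,-0.5],[0,0,0,0,0,0,-0.5]]'
```

```text
t: 11.28
tool_pos: [0.5866, 0.0316, 0.0381]
tool_rot: [-1.533, -2.736, -0.0]
contact_force: [-4.3, 5.9, 4.6]
opening: 0.0544
grip_force: 38.1
```

Open and retreat upward, then look.

```bash
python3 -m crank '[[0,0,0,0,0,0,-0.1],[0,0,0,0,0,0,0.3],[0,0,0,0,0,0,0.5],[0,0,0,0,0,0,1],[0,0,0,0,0,0,1],[0,0,0,0,0,0,1],[0,0,-20,0,0,0,1],[0,0,-35,0,0,0,1],[0,0,-40,0,0,0,1],[0,0,-40,0,0,0,1]]'
python3 -m crank '[[-20,-10,-10,0,0,0.1,1],[-20,-10,0,0,0,0.1,1],[-20,-10,0,0,0,0.1,1],[0,0,0,0,0,0.1,1],[0,0,0,0,0,0.1,1],[0,0,0,0,0,0,1],[0,0,0,0,0,0,1],[0,0,0,0,0,0,1],[0,0,0,0,0,0,1],[0,0,0,0,0,0,1]]'
python3 - <<'E'
from h import *
im,c=snap('wrist','w5.png');p=proj(c,[.588,.035,.03]).astype(int);print(p)
y0=max(p[1]-100,0);x0=max(p[0]-130,0);print(x0,y0)
cv2.imwrite('pics/w5c.png',cv2.resize(im[y0:y0+190,x0:x0+260],None,fx=3,fy=3,interpolation=cv2.INTER_CUBIC)[:,:,::-1])
E
```

```text
t: 12.12
tool_pos: [0.5875, 0.0302, 0.1742]
tool_rot: [-1.534, -2.739, 0.002]
contact_force: [1.2, -0.1, 0.1]
opening: 0.0853
grip_force: 0.0
t: 12.95
tool_pos: [0.5874, -0.0362, 0.1835]
tool_rot: [-2.164, -2.278, 0.0]
contact_force: [-0.3, -0.5, 0.1]
opening: 0.0855
grip_force: 0.0
[323 120]
193 20
```

View pics/w5c.png

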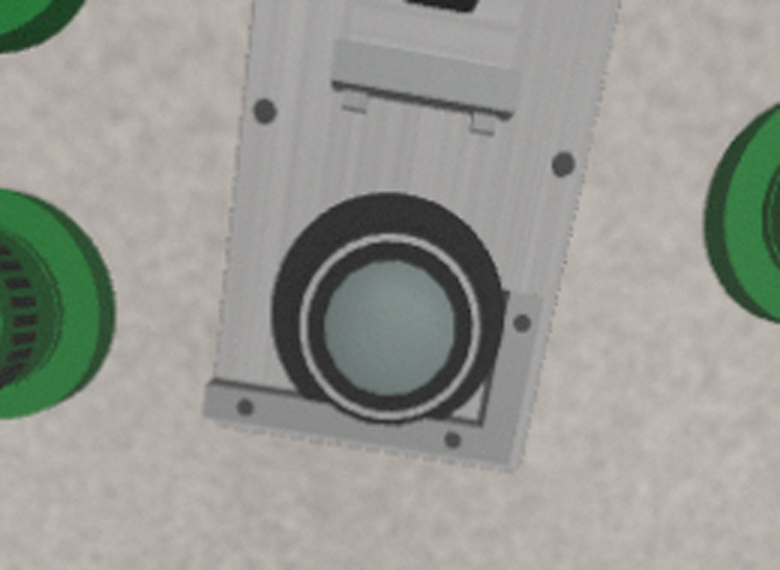

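The flat is flush on the long wall (no gap along crop (215,382)–(480,424)) and the round is touching the short wall at ~(503,310). Now the clamp: line up with its handle.

```bash
python3 -m crank '[[0,0,0,0,0,0.077,1],[0,0,0,0,0,0.077,1],[34,-1.5,0,0,0,0,1],[34,-1.5,0,0,0,0,1],[34,-1.5,0,0,0,0,1],[34,-1.5,0,0,0,0,1],[33,-1.5,0,0,0,0,1],[0,0,0,0,0,0,1],[0,0,0,0,0,0,1],[0,0,0,0,0,0,1]]'
python3 - <<'E'
from h import *
im,c=snap('side','s6.png')
for z in(.073,):
  print(proj(c,[.597,.1325,.073]),proj(c,[.5866,.031,.086]))
p=proj(c,[.597,.1,.05]).astype(int);print(p)
a=im[p[1]-70:p[1]+70,p[0]-100:p[0]+100];cv2.imwrite('pics/s6c.png',cv2.resize(a,None,fx=4,fy=4,interpolation=cv2.INTER_CUBIC)[:,:,::-1])
E
```

```text
t: 13.83
tool_pos: [0.5974, 0.1323, 0.1835]
tool_rot: [2.333, 2.104, -0.001]
contact_force: [-0.3, -0.1, 1.2]
opening: 0.0852
grip_force: 0.0
[274.98710141 234.39867326] [292.48575798 208.00950894]
[280 234]
```

View pics/s6c.png

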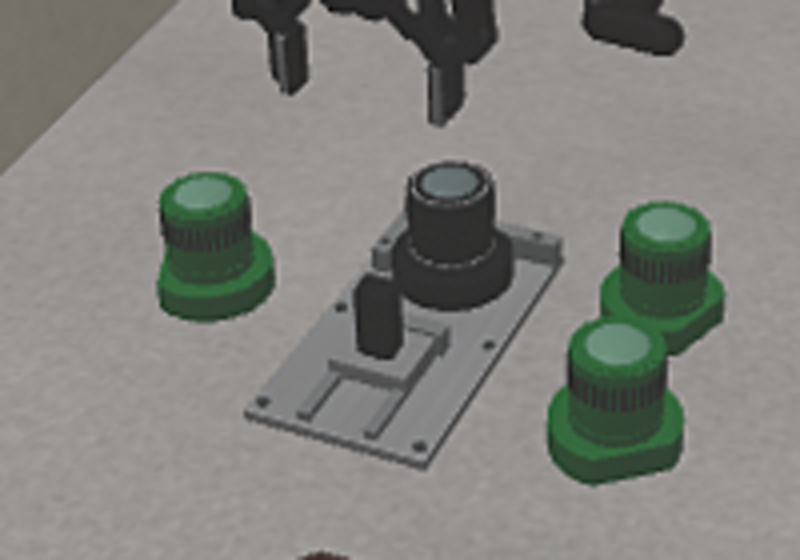

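Handle top is at full-image (274.5,235), against a predicted (275,234.4), and the lens is where expected. Now descend on the handle.

```bash
python3 -m crank '[[0,0,20,0,0,0,1],[0,0,20,0,0,0,1],[0,0,20,0,0,0,1],[0,0,20,0,0,0,1],[0,0,20,0,0,0,1],[0,0,20,0,0,0,1],[0,0,15,0,0,0,1],[0,0,9,0,0,0,1],[0,0,0,0,0,0,1],[0,0,0,0,0,0,1]]'
python3 -m crank '[[0,0,0,0,0,0,0.4],[0,0,0,0,0,0,0.2],[0,0,0,0,0,0,0],[0,0,0,0,0,0,-0.2],[0,0,0,0,0,0,-0.4],[0,0,0,0,0,0,-0.7],[0,0,0,0,0,0,-0.9],[0,0,0,0,0,0,-0.9],[0,0,0,0,0,0,-0.9],[0,0,0,0,0,0,-0.9]]' 25
```

```text
t: 14.72
tool_pos: [0.5975, 0.1316, 0.0396]
tool_rot: [-2.335, -2.102, 0.001]
contact_force: [-0.3, -0.6, 0.9]
opening: 0.0852
grip_force: 0.0
t: 15.55
tool_pos: [0.5982, 0.1325, 0.0403]
tool_rot: [2.333, 2.102, 0.002]
contact_force: [1.3, 0.6, 2.4]
opening: 0.0238
grip_force: 27.3
```

Gripped at 24 mm, as the handle should be. Slide toward −x of the tool (nest −y); about 27 mm is expected.

```bash
python3 -m crank '[[-3,0,0,0,0,0,-0.9],[-3,0,0,0,0,0,-0.9],[-3,0,0,0,0,0,-0.9],[-3,0,0,0,0,0,-0.9],[-3,0,0,0,0,0,-0.9],[-3,0,0,0,0,0,-0.9],[-2,0,0,0,0,0,-0.9],[-2,0,0,0,0,0,-0.9],[0,0,0,0,0,0,-0.9],[0,0,0,0,0,0,-0.9]]'
python3 -m crank '[[-1,0,0,0,0,0,-0.9],[0,0,0,0,0,0,-0.9],[-1,0,0,0,0,0,-0.9],[0,0,0,0,0,0,-0.9],[-1,0,0,0,0,0,-0.9],[0,0,0,0,0,0,-0.9],[-1,0,0,0,0,0,-0.9],[0,0,0,0,0,0,-0.9],[0,0,0,0,0,0,-0.9],[0,0,0,0,0,0,-0.9]]'
```

```text
t: 16.38
tool_pos: [0.5957, 0.11, 0.0403]
tool_rot: [2.334, 2.102, 0.001]
contact_force: [2.5, 1.5, 4.7]
opening: 0.0234
grip_force: 27.7
t: 17.22
tool_pos: [0.5953, 0.1063, 0.0403]
tool_rot: [2.334, 2.102, 0.001]
contact_force: [2.2, 2.5, 4.6]
opening: 0.0237
grip_force: 27.6
```

```bash
python3 -m crank '[[-1,0,0,0,0,0,-0.9],[0,0,0,0,0,0,-0.9],[-1,0,0,0,0,0,-0.9],[0,0,0,0,0,0,-0.9],[-1,0,0,0,0,0,-0.9],[0,0,0,0,0,0,-0.9],[-1,0,0,0,0,0,-0.9],[0,0,0,0,0,0,-0.9],[0,0,0,0,0,0,-0.9],[0,0,0,0,0,0,-0.9]]'
```

```text
t: 18.05
tool_pos: [0.5949, 0.1027, 0.0402]
tool_rot: [2.334, 2.102, 0.002]
contact_force: [2.2, 3.4, 5.2]
opening: 0.0237
grip_force: 27.6
```

```bash
python3 -m crank '[[-1,0,0,0,0,0,-0.9],[0,0,0,0,0,0,-0.9],[-1,0,0,0,0,0,-0.9],[0,0,0,0,0,0,-0.9],[-1,0,0,0,0,0,-0.9],[0,0,0,0,0,0,-0.9],[-1,0,0,0,0,0,-0.9],[0,0,0,0,0,0,-0.9],[0,0,0,0,0,0,-0.9],[0,0,0,0,0,0,-0.9]]'
```

```text
t: 18.88
tool_pos: [0.5949, 0.1025, 0.0403]
tool_rot: [-2.331, -2.101, -0.012]
contact_force: [5.9, 18.0, 3.5]
opening: 0.0233
grip_force: 27.2
```

```bash
python3 -m crank '[[1,0,0,0,0,0,-0.9],[1,0,0,0,0,0,-0.9],[1,0,0,0,0,0,-0.9],[0,0,0,0,0,0,-0.9],[0,0,0,0,0,0,-0.5],[0,0,0,0,0,0,0],[0,0,0,0,0,0,0.5],[0,0,0,0,0,0,1],[0,0,0,0,0,0,1],[0,0,0,0,0,0,1]]'
python3 -m crank '[[0,0,-20,0,0,0,1],[0,0,-30,0,0,0,1],[0,0,-40,0,0,0,1],[0,0,-40,0,0,0,1],[0,0,-15,0,0,0,1],[-30,0,0,0,0,0,1],[-35,0,0,0,0,0,1],[-35,0,0,0,0,0,1],[0,0,0,0,0,0,1],[0,0,0,0,0,0,1]]'
python3 - <<'E'
from h import *
im,c=snap('wrist','w7.png');p=proj(c,[.59,.05,.03]).astype(int);print(p)
y0=max(p[1]-100,0);x0=max(p[0]-130,0);print(x0,y0)
cv2.imwrite('pics/w7c.png',cv2.resize(im[y0:y0+195,x0:x0+260],None,fx=3,fy=3,interpolation=cv2.INTER_CUBIC)[:,:,::-1])
E
```

```text
t: 19.72
tool_pos: [0.5935, 0.1012, 0.0388]
tool_rot: [-2.333, -2.102, 0.003]
contact_force: [0.2, 0.2, 0.9]
opening: 0.0821
grip_force: 0.0
t: 20.55
tool_pos: [0.5835, 0.0007, 0.1843]
tool_rot: [-2.337, -2.099, 0.001]
contact_force: [-0.2, 0.7, 0.8]
opening: 0.0854
grip_force: 0.0
[320 141]
190 41
```

View pics/w7c.png

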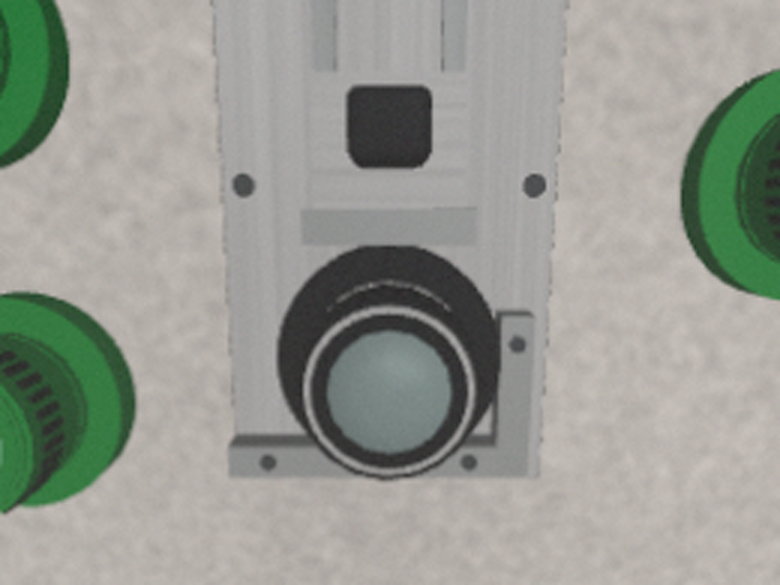

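The jaw is against the flange at crop (390,244), the flange against the short wall at (498,355). Check the numbers.

Run:
```python
from h import *
np.set_printoptions(precision=4,suppress=True)
c=cam('wrist',ctrl.get_obs());P=lambda x,y,z:onz(c,(190+x/3,41+y/3),z)
w1=P(235,436,.026)[:2];w2=P(495,436,.026)[:2]
e=w2-w1;yaw=np.arctan2(e[1],e[0]);R=np.array([[np.cos(yaw),-np.sin(yaw)],[np.sin(yaw),np.cos(yaw)]])
N=lambda p:R.T@(p[:2]-w2)+[.04,-.032]
pts=[P(x,y,.028)[:2] for x,y in [(390,245),(340,260),(442,260),(279,345),(498,340),(300,295),(480,295)]]
A=np.array([[2*p[0],2*p[1],1] for p in pts]);s=np.linalg.lstsq(A,np.array([p@p for p in pts]),rcond=None)[0]
print('yaw',np.degrees(yaw),'circle nest',N(s[:2]),np.sqrt(s[2]+s[:2]@s[:2]),'glass',N(P(389,392,.084)))
for z in(.024,.028):print('jaw',N(P(390,244,z)))
print('handle',N(P(390,126,.073)))
m=cv2.imread('pics/w5.png')
cv2.imwrite('pics/w5d.png',cv2.resize(m[130:180,255:365],None,fx=7,fy=7,interpolation=cv2.INTER_CUBIC)*1)
```

```text
yaw -6.029464250875828 circle nest [ 0.0009 -0.0037] 0.03924664734467605 glass [ 0.0007 -0.0029]
jaw [0.0011 0.0364]
jaw [0.0011 0.0365]
handle [0.0009 0.0704]
```

View pics/w5d.png

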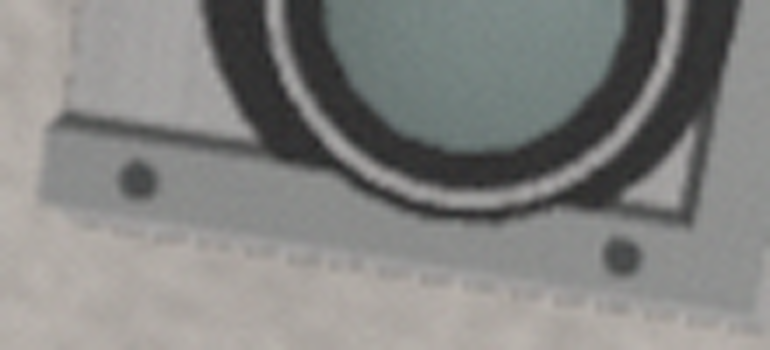

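The zoom shows the flange edge lying along the long wall without a gap, from (275,158) to (610,205). In the last fit I took the foot of the wall face for its top edge; with that corrected (about 3.5 mm) the axis lies on the seat. Hand in.

```bash
python3 -c "
from station import ctrl
print(ctrl.finish_job())"
```

```text
the job is handed in; nothing more can be done
None
```

The job is handed in: the lens's flat sits flush on the long wall with its round at the short wall, the clamp is home against it, and the gripper let go and clear; the arm touched nothing else.

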